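# Set the stop collar of the curd press to the gauge

## Robot

A 6-joint arm with a two-finger parallel gripper is mounted at the origin on the work surface. World frame = base frame: x ahead of the robot, y to its left, z up, the work surface at z = 0. Lengths are in mm, angles in rad, forces in N, time in s.
With the tool pointing down it reaches from about 350 to 975 mm from the base axis. Payload 7.1 kg.
Tool frame: the origin (TCP) lies between the finger pads; the fingertips stand 19 mm ahead of it and the grasp point (between the pads) is the TCP; z points along the fingers, y is the line along which they close (so a half turn about z gives the same grasp; the last joint's range is limited). The gripper opens to 88 mm and grips with 3 to 60 N. Pads are 20 mm wide; open, the fingers measure 115 mm over their backs; the gripper's body (75 mm by 178 mm) begins 61 mm behind the grasp point.
Start: joints at [-1.328, 0.423, 1.63, -0, 1.089, -0.019], TCP at [161.781, -603.682, 241.675] pointing down, gripper open.
Joint ranges: [-3, 3], [-0.9, 2.11], [0.09, 2.58], [-1.31, 4.45], [0.11, 2.69], [-2.54, 2.54]. Speed limits (rad/s): [2.39, 2.39, 3.01, 3.14, 3.14, 3.14].

## Interface

Orientations are given as a rotation vector (axis times angle).
In Python, from workcell import ctrl gives the robot as it stands.
- The arm moves only by the tool arm_command, never from a script. Its argument "series" is a list of rows, each an object with "linear": the shift along the tool's x, y, z in m, a list of three; "turn": the turn about the tool's z in rad. A call has 1 to 10 rows; each row shifts and turns the commanded pose from where the row before left it, along the tool's axes as they then stand; what a row does not reach is not made up. A row lasts 1/10 s, in which the tool goes at most 50 mm and 8.59 degrees, less where a joint would pass 70% of its speed; a pose out of reach is approached as far as the arm can. A call with a gripper value outside its range is refused whole. "jaw" is the opening, from -1 (shut) to 1 (fully open), set as the call begins (left out, the last holds). The fingers move at their own pace and stop on an object; the grip force is fixed at half the most. Time passes only in rows, so rows that do not move let the fingers close. It gives the time, the measured TCP pose, the force, the opening and the grip force at its end, in the units of the state.
- ctrl.get_obs(): the state, without advancing time (a new reading comes with each control period).
- ctrl.get_image(name): name is "scene" or "top" or "wrist"; returns a dict with "frame" (480x640x3 uint8, blue, green, red), "fx", "fy", "cx", "cy" (pixels), "k1" (the pictures are not rectified: a ray, as slopes to the right and down, at radius r is drawn at 1 + k1 r^2 times it, then the intrinsics apply), "rvec" (rotation vector, rad) and "tvec" (3), from world to camera coordinates, as OpenCV has them. Camera axes: x right, y down, z forward; pixel columns grow to the right and rows downward; lengths in mm; the calibration is good to about 2 mm. A picture is of the moment at which its call begins. There is no depth.
- ctrl.close_job(): hands the job in; it is judged then, once.
The state is a dict: "t": time; "qpos": joint angles; "qvel": joint speeds; "joint_torque": joint torques, N m; "ee_pos": TCP position; "orientation": TCP orientation; "ft_force": force on the tool from outside, world axes, zero at the start; "moment": the same for the moment, N m; "width": finger opening in mm; "grasp_force": force on a finger pad.
Only numpy, scipy, OpenCV 4.12 (cv2) and the standard library are available. Lean on these libraries where they do the work, as an engineer would, in place of code of your own. Each camera call takes 0.05 s, during which the arm holds its last target. There are 200 camera calls.

## Task

On the curd press stand, the one with the wooden gauge post, spin the knurled collar up its threaded rod until the collar's upper face is level with the tip of the gauge's steel pointer, then let go. Do not shift the pointer, and leave the collar of the spare stand without a gauge as it is.

Things in the scene. Friction and masses are not known exactly. Their poses are not given: they have to be found in the camera images.
- collar_center (a point): Centre of the collar to set: aluminium ring with knurled rim, 56 mm across, 26 mm tall (upper face 13 mm above this point), axis upright, on the threaded rod of the gauge stand. Starts with its centre 80 mm above the board. Turned counter-clockwise from above it rises 22 mm per radian, moving up as it turns; it turns lightly (0.1 Nm) and stays where left. Travel: 36 mm up, 4 mm down.
- pointer_tip (a point): Tip of the small steel cone (18 mm long) on the gauge post; shows the height wanted for the collar's upper face, 11 to 31 mm above where that starts (less than a quarter turn). The tip points at the rod, 105 mm from its axis. The pointer is stiff and must stay where it is.
- press: The gauge stand, fixed: wooden foot 80 x 200 x 20 mm, origin under the rod's axis on the board, z up. Steel rod 22 mm across with a steep right-hand thread, its top 116 mm above the board. On its y axis, at +125 to +137 mm, stands the wooden gauge post 22 mm wide, top 132 mm above the board.
- spare_collar_center (a point): Centre of the collar on the spare stand: collar, thread and rod are just like the other's, but the foot is short (80 x 100 mm) and has no gauge post or pointer. To be left alone.
Not all that is in view belongs to the job. Leave any yellow look-alike of the press alone.

How it is judged (in metres and radians):
At the end, for the whole second after the job is handed in: The upper face of the press stand's collar is level with the pointer's tip to within 6 mm either way (its centre 7 to 19 mm below the tip) (z of collar_center in the frame of pointer_tip between -0.019 and -0.007 m); the robot touches nothing.
It fails at once if the pointer is shifted by more than 5 mm (distance of pointer_tip from where it was at the start of the episode above 0.005 m).
It fails at once if the spare stand's collar is moved by more than 4 mm (distance of spare_collar_center from where it was at the start of the episode above 0.004 m).
It also fails if it takes over 35 s, if anything falls off the work surface, if the arm or the gripper's body presses on something with over 40 N, if the wrist force passes 120 N, or if a joint passes its speed limit or range.

## Working session

There is one attempt and no reset: what is moved stays moved. The work goes in short steps, Python scripts to look and compute and a tool call to move; the robot and the scene stay as the last step left them, time stands still between calls to the robot, and variables do not carry over. Pictures are saved under pics/ and viewed, at most 10 in all, crops included, and the job is handed in when it is done.

Besides the shell and the picture viewer there is one more tool, called after "Call:" as name(argument=value, ...) on one line, values as JSON. arm_command: Moves the arm, as the interface text tells. Its arguments: {"type":"object","properties":{"series":{"type":"array"},"jaw":{"type":"number"}},"required":["series"]}

```bash
mkdir -p pics; cat > h.py <<'E'
import numpy as np, cv2
from workcell import ctrl
def grab(n,f=None):
    d=ctrl.get_image(n)
    if f: cv2.imwrite('pics/'+f,d['frame'])
    return d
def K(d): return np.array([[d['fx'],0,d['cx']],[0,d['fy'],d['cy']],[0,0,1.]])
def ray(d,uv):
    p=cv2.undistortPoints(np.array([[uv]],float),K(d),np.array([d['k1'],0,0,0.]))[0,0]
    R=cv2.Rodrigues(np.array(d['rvec'],float))[0]; t=np.array(d['tvec'],float).ravel()
    return -R.T@t, R.T@np.array([p[0],p[1],1.])
def onz(d,uv,z):
    c,r=ray(d,uv); return c+r*(z-c[2])/r[2]
def proj(d,P):
    return cv2.projectPoints(np.array(P,float).reshape(-1,1,3),np.array(d['rvec'],float),np.array(d['tvec'],float),K(d),np.array([d['k1'],0,0,0.]))[0][:,0]
def tri(rs):
    A=0;b=0
    for c,r in rs:
        r=r/np.linalg.norm(r);M=np.eye(3)-np.outer(r,r);A=A+M;b=b+M@c
    P=np.linalg.solve(A,b); return P,[np.linalg.norm((np.eye(3)-np.outer(r,r)/(r@r))@(P-c)) for c,r in rs]
E
python3 - <<'E'
from h import *
for n in('top','scene'):
    d=grab(n,n+'0.png'); print(n,d['fx'],d['k1'],ray(d,(320,240)))
print(ctrl.get_obs())
E
```

```text
top 492.67964410681515 -0.11525426621781731 (array([288.82951184,   5.32483959, 955.29431427]), array([ 0.11855015,  0.00391558, -0.99309346]))
scene 490.76905299622086 0.04680530840389029 (array([812.73820846,  95.1561799 , 825.71931986]), array([-0.48887009, -0.10546293, -0.86599055]))
{'t': 0.1, 'qpos': array([-1.32800422e+00,  4.23767276e-01,  1.63058904e+00,  1.21109005e-05,
        1.08862347e+00, -1.89997360e-02]), 'qvel': array([ 7.81496421e-04, -5.64899763e-04, -3.25595801e-03,  9.77867774e-04,
       -2.95877154e-05, -7.68557368e-04]), 'joint_torque': array([ 8.51868645e-04, -5.45611596e+01, -2.74324286e+01,  6.46067597e-02,
        1.88210676e-02, -4.63264269e-05]), 'ee_pos': array([ 161.6716594 , -603.23827885,  240.98728045]), 'orientation': array([-3.11335074e+00, -4.09859544e-01,  2.26458951e-04]), 'ft_force': array([ 0.71287081, -0.0285639 ,  0.32379619]), 'moment': array([-0.03175225, -0.00156587,  0.01768306]), 'grasp_force': 0.0, 'width': 87.93577730270613}
```

View pics/top0.png

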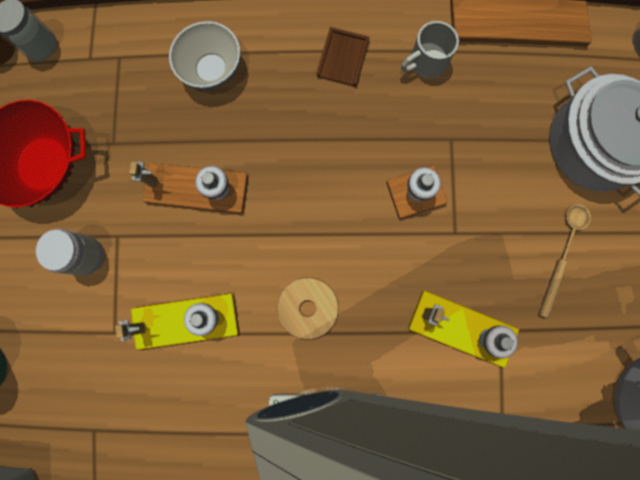

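View pics/scene0.png

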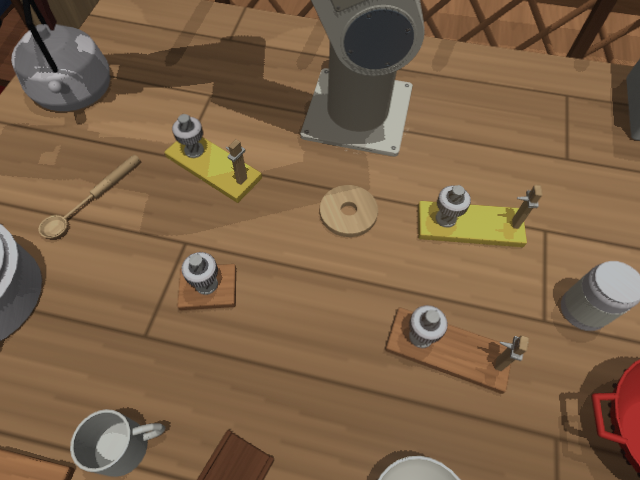

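The top view shows the wooden gauge stand with its collar at about (212,182) and its post at (138,172); the spare is at (424,184). In the scene view the gauge collar is at (429,322) and its post at (512,352). The yellow stands are look-alikes. I'll zoom in on the gauge stand.

```bash
python3 - <<'E'
from h import *
a=cv2.imread('pics/top0.png')[150:220,120:255]; b=cv2.imread('pics/scene0.png')[295:395,380:535]
f=lambda i,s:cv2.resize(i,None,fx=s,fy=s,interpolation=cv2.INTER_CUBIC)
a=f(a,4);b=f(b,3.4)
o=np.zeros((600,560,3),np.uint8);a=a[:260];o[:260,:a.shape[1]]=a;o[260:600,:b.shape[1]]=b
cv2.imwrite('pics/crop.png',o)
E
```

```text
(no output)
```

View pics/crop.png

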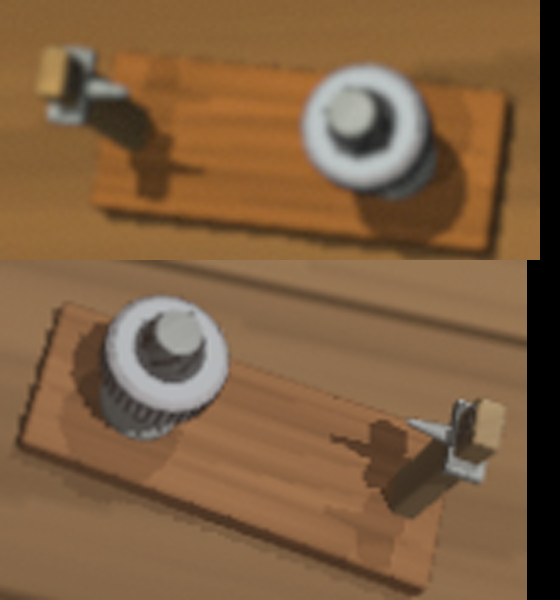

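```bash
cat > m.py <<'E'
from h import *
t=grab('top');s=grab('scene')
for n,u,v in(('rodtop',(207.5,178),(432.9,316.5)),('collar top',(211.5,181.2),(428.8,322.1)),('tip',(152,173),(499.7,342.4))):
    print(n,*tri([ray(t,u),ray(s,v)]))
print(onz(t,(207.5,178),116),onz(s,(432.9,316.5),116),onz(t,(211.5,181.2),93),onz(s,(428.8,322.1),93))
print('spare',onz(t,(425,182),100))
E
python3 m.py
```

```text
rodtop [501.12528318 207.33604548 111.84428202] [np.float64(0.9381128859956045), np.float64(0.9381128859956986)]
collar top [501.27378004 205.90087968  87.10485893] [np.float64(1.1025400552648927), np.float64(1.102540055264921)]
tip [514.50081324 311.23782073 102.87528063] [np.float64(0.7469488553815188), np.float64(0.7469488553816194)]
[500.13684764 205.38758313 116.        ] [502.75116161 207.6201344  116.        ] [499.90402543 203.42315241  93.        ] [503.54424188 206.11466959  93.        ]
spare [ 493.69305473 -178.92544879  100.        ]
```

Call:
arm_command(series=[{"linear": [0.0224,-0.0289,0],"turn": 0},{"linear": [0.0224,-0.0289,0],"turn": 0},{"linear": [0.0224,-0.0289,0],"turn": 0},{"linear": [0.0224,-0.0289,0],"turn": 0},{"linear": [0.0224,-0.0289,0],"turn": 0},{"linear": [0.0224,-0.0289,0],"turn": 0},{"linear": [0.0224,-0.0289,0],"turn": 0},{"linear": [0.0224,-0.0289,0],"turn": 0}])

```text
t: 1.0
ee_pos: [275.3, -332.6, 241.7]
orientation: [3.115, 0.41, 0.0]
ft_force: [0.4, 0.0, 0.8]
width: 87.7
grasp_force: 0.0
```

Call:
arm_command(series=[{"linear": [0.0224,-0.0289,0],"turn": 0},{"linear": [0.0224,-0.0289,0],"turn": 0},{"linear": [0.0224,-0.0289,0],"turn": 0},{"linear": [0.0224,-0.0289,0],"turn": 0},{"linear": [0.0224,-0.0289,0],"turn": 0},{"linear": [0.0224,-0.0289,0],"turn": 0},{"linear": [0.0224,-0.0289,0],"turn": 0},{"linear": [0.0224,-0.0289,0],"turn": 0}])

```text
t: 1.8
ee_pos: [388.6, -62.8, 241.8]
orientation: [3.115, 0.41, 0.001]
ft_force: [-0.4, 0.5, -1.5]
width: 87.7
grasp_force: 0.0
```

Call:
arm_command(series=[{"linear": [0.0224,-0.0289,0],"turn": 0},{"linear": [0.0224,-0.0289,0],"turn": 0},{"linear": [0.0224,-0.0289,0],"turn": 0},{"linear": [0.0224,-0.0289,0],"turn": 0},{"linear": [0.0224,-0.0289,0],"turn": 0},{"linear": [0.0224,-0.0289,0],"turn": 0},{"linear": [0.0224,-0.0289,0],"turn": 0},{"linear": [0.0224,-0.0289,0],"turn": 0}])

```text
t: 2.6
ee_pos: [501.8, 207.0, 241.6]
orientation: [3.115, 0.41, -0.0]
ft_force: [-0.0, -0.3, 0.8]
width: 87.5
grasp_force: 0.0
```

Call:
arm_command(series=[{"linear": [0,0,0],"turn": -0.14},{"linear": [0,0,0],"turn": -0.14},{"linear": [0,0,0],"turn": -0.14},{"linear": [0,0,0],"turn": -0.14},{"linear": [0,0,0],"turn": -0.14},{"linear": [0,0,0],"turn": -0.13},{"linear": [0,0,0],"turn": 0},{"linear": [0,0,0],"turn": 0}])

```text
t: 3.4
ee_pos: [501.5, 205.4, 241.6]
orientation: [-2.688, -1.626, 0.0]
ft_force: [0.7, -0.5, 0.2]
width: 87.8
grasp_force: 0.0
```

```bash
python3 - <<'E'
from h import *
d=grab('wrist','w1.png'); o=ctrl.get_obs(); print(o['t'],o['qpos'],o['ee_pos'],o['orientation'])
print(proj(d,[[501.3,206,93],[514.5,311,107]]), ray(d,(320,240)))
E
```

```text
3.45 [3.66783502e-01 3.01911464e-01 1.81410760e+00 2.08507774e-05
 1.02563762e+00 8.48914044e-01] [501.51167712 205.41789702 241.65021363] [-2.68753161e+00 -1.62683647e+00  9.40571158e-05]
[[319.29140299 226.07066096]
 [261.76671094  82.92323697]] (array([538.33311769, 274.82349138, 385.36758957]), array([-0.13618293, -0.25763097, -0.95660714]))
```

View pics/w1.png

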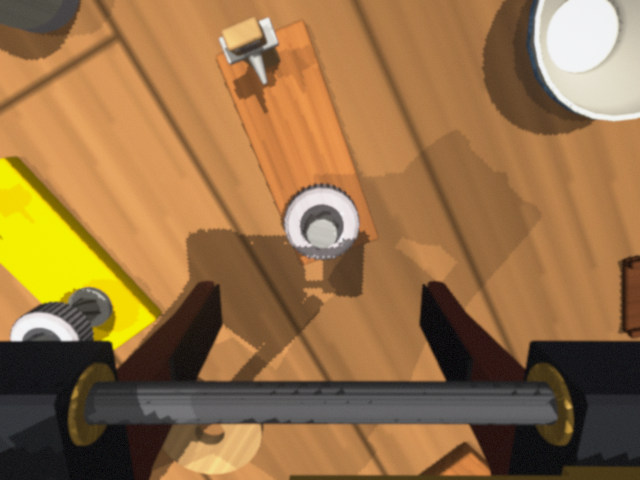

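The wrist view shows the collar's upper face centred near (322,222), the rod top at (322,233) and the pointer tip at (264,82). I predicted the face at (319,226) and the tip at (262,83), so they agree.

```bash
python3 - <<'E'
from h import *
t=grab('top');s=grab('scene');w=grab('wrist')
for n,u,v,x in(('rodtop',(207.5,178),(432.9,316.5),(322,233)),('collar top',(211.5,181.2),(428.8,322.1),(322,222)),('tip',(152,173),(499.7,342.4),(264,82))):
    a,b,c=ray(t,u),ray(s,v),ray(w,x)
    for k in ([a,b,c],[a,c],[b,c]): print(n,*tri(k))
print(onz(w,(322,233),116),onz(w,(322,222),93),onz(w,(264,82),107))
E
```

```text
rodtop [501.99408986 206.52116015 113.52677433] [np.float64(1.2833151393575652), np.float64(1.4866210585730535), np.float64(1.6554421645792745)]
rodtop [502.1614906  205.74227144 111.63312271] [np.float64(1.1500608135129058), np.float64(1.1500608135126922)]
rodtop [504.12414876 207.04515804 119.32438475] [np.float64(0.08928382387187724), np.float64(0.08928382387198901)]
collar top [502.15156301 206.11321656  86.40243851] [np.float64(1.2717153029783939), np.float64(1.5756631562789971), np.float64(1.6967149810615152)]
collar top [502.97142232 205.64921259  82.04139172] [np.float64(0.4821538134288741), np.float64(0.48215381342873087)]
collar top [503.69832109 206.88641642  91.47017217] [np.float64(0.9363170384206873), np.float64(0.9363170384206597)]
tip [514.89019235 311.32451532 102.73878079] [np.float64(0.8278558206128019), np.float64(0.8514266977846819), np.float64(0.7268611934919488)]
tip [515.38830052 311.77849571  99.35727438] [np.float64(0.08204758107404146), np.float64(0.08204758107408908)]
tip [515.92237537 310.88631531 106.68534593] [np.float64(0.016096562624198174), np.float64(0.016096562624179005)]
[503.62455719 206.13964177 116.        ] [504.60869168 207.8581493   93.        ] [515.95481346 310.86009431 107.        ]
```

Call:
arm_command(series=[{"linear": [0.0012,0.0005,0.03],"turn": 0},{"linear": [0,0,0.035],"turn": 0},{"linear": [0,0,0.03],"turn": 0},{"linear": [0,0,0.025],"turn": 0},{"linear": [0,0,0.02],"turn": 0},{"linear": [0,0,0.017],"turn": 0},{"linear": [0,0,0],"turn": 0},{"linear": [0,0,0],"turn": 0}])

```text
t: 4.4
ee_pos: [502.6, 206.3, 84.8]
orientation: [-2.685, -1.63, 0.001]
ft_force: [0.5, 0.3, 0.3]
width: 87.5
grasp_force: 0.0
```

Call:
arm_command(series=[{"linear": [0,0,0],"turn": 0},{"linear": [0,0,0],"turn": 0},{"linear": [0,0,0],"turn": 0},{"linear": [0,0,0],"turn": 0},{"linear": [0,0,0],"turn": 0},{"linear": [0,0,0],"turn": 0},{"linear": [0,0,0],"turn": 0},{"linear": [0,0,0],"turn": 0}], jaw=-0.1)

```text
t: 5.2
ee_pos: [502.7, 206.4, 85.0]
orientation: [2.685, 1.631, 0.001]
ft_force: [-0.5, -0.6, 5.6]
width: 55.2
grasp_force: 30.0
```

Call:
arm_command(series=[{"linear": [0,0,-0.00145],"turn": -0.066},{"linear": [0,0,-0.00145],"turn": -0.066},{"linear": [0,0,-0.00145],"turn": -0.066},{"linear": [0,0,-0.00145],"turn": -0.066},{"linear": [0,0,-0.00145],"turn": -0.066},{"linear": [0,0,0],"turn": 0}])

```text
t: 5.8
ee_pos: [502.9, 206.3, 92.3]
orientation: [2.38, 2.05, 0.001]
ft_force: [-0.3, 0.1, 5.7]
width: 55.5
grasp_force: 30.0
```

Call:
arm_command(series=[{"linear": [0,0,-0.00145],"turn": -0.066},{"linear": [0,0,-0.00145],"turn": -0.066},{"linear": [0,0,-0.00145],"turn": -0.066},{"linear": [0,0,-0.00145],"turn": -0.066},{"linear": [0,0,-0.00145],"turn": -0.066},{"linear": [0,0,0],"turn": 0},{"linear": [0,0,0],"turn": 0}])

```text
t: 6.5
ee_pos: [503.0, 206.3, 99.5]
orientation: [2.014, 2.41, 0.001]
ft_force: [0.1, -0.7, 5.9]
width: 55.4
grasp_force: 30.0
```

Call:
arm_command(series=[{"linear": [0,0,0],"turn": 0},{"linear": [0,0,0],"turn": 0},{"linear": [0,0,0],"turn": 0},{"linear": [0,0,0],"turn": 0},{"linear": [0,0,0],"turn": 0},{"linear": [0,0,0],"turn": 0},{"linear": [0,0,0],"turn": 0}], jaw=1)

```text
t: 7.2
ee_pos: [502.5, 206.3, 99.1]
orientation: [-2.012, -2.413, 0.0]
ft_force: [-0.8, 0.6, 0.1]
width: 88.0
grasp_force: 0.0
```

Call:
arm_command(series=[{"linear": [0,0,-0.02],"turn": 0},{"linear": [0,0,-0.03],"turn": 0},{"linear": [0,0,-0.04],"turn": 0},{"linear": [0,0,-0.04],"turn": 0},{"linear": [0,0,-0.02],"turn": 0},{"linear": [0,0,0],"turn": 0},{"linear": [0,0,0],"turn": 0}])

```text
t: 7.9
ee_pos: [502.3, 206.1, 248.9]
orientation: [2.012, 2.413, 0.0]
ft_force: [-0.4, -0.3, 0.3]
width: 87.6
grasp_force: 0.0
```

```bash
python3 - <<'E'
from h import *
o=ctrl.get_obs(); print(o['t'],o['ee_pos'],o['orientation'],o['width'])
w=grab('wrist','w2.png'); s=grab('scene','s2.png')
print(proj(w,[[503,206.5,93+z] for z in(0,14.5,23)]+[[515,311,107]]))
print(proj(s,[[503,206.5,93+z] for z in(0,14.5,23)]+[[515,311,107]]))
f=lambda i,s:cv2.resize(i,None,fx=s,fy=s,interpolation=cv2.INTER_CUBIC)
b=f(s['frame'][270:390,380:540],2.4); a=w['frame'].copy()
O=np.zeros((480,800,3),np.uint8); O[:,:416]=a[:, 170:586]; O[:288,416:]=b[:, :384]
cv2.imwrite('pics/c2.png',O)
E
```

```text
7.9 [502.25715921 206.14314077 248.85599309] [2.01157548e+00 2.41305129e+00 1.41778972e-04] 87.61336013510149
[[321.36150254 223.77428891]
 [321.39960137 228.77699231]
 [321.42364821 231.93432658]
 [367.95990842  81.66678458]]
[[429.08797909 321.83551192]
 [430.9966754  318.49424503]
 [432.14548587 316.48395504]
 [499.88595187 341.77772869]]
```

View pics/c2.png

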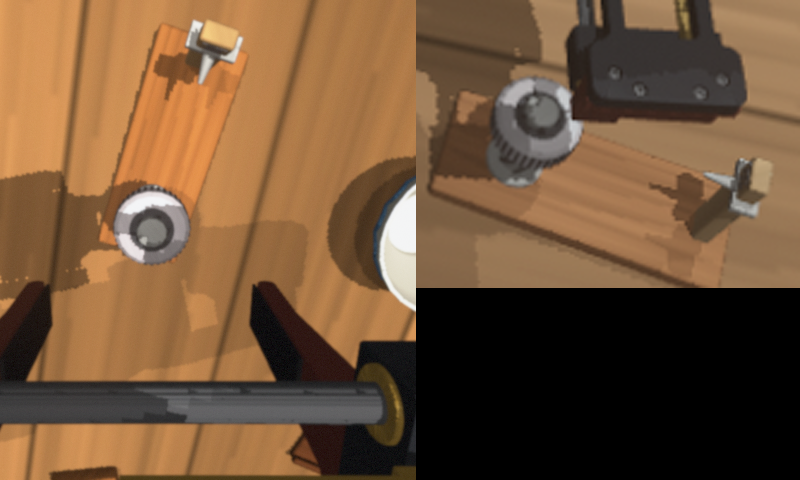

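The collar has come up. Its face in the crop is at (150,228), close to the 107.5 mm prediction. To pin down the tip height, I'll take two wrist views 240 mm apart and compare the tip with the rod top, which is known to be at 116 mm.

Call:
arm_command(series=[{"linear": [0,-0.04,0],"turn": 0},{"linear": [0,-0.04,0],"turn": 0},{"linear": [0,-0.04,0],"turn": 0},{"linear": [0,0,0],"turn": 0},{"linear": [0,0,0],"turn": 0},{"linear": [0,0,0],"turn": 0}])

```text
t: 8.6
ee_pos: [385.6, 185.0, 248.9]
orientation: [2.012, 2.413, 0.0]
ft_force: [-0.6, 0.5, -0.2]
width: 88.1
grasp_force: 0.0
```

```bash
python3 - <<'E'
from h import *
import pickle
pickle.dump(grab('wrist'),open('A.pkl','wb'))
E
```

Call:
arm_command(series=[{"linear": [0,0.04,0],"turn": 0},{"linear": [0,0.04,0],"turn": 0},{"linear": [0,0.04,0],"turn": 0},{"linear": [0,0.04,0],"turn": 0},{"linear": [0,0.04,0],"turn": 0},{"linear": [0,0.04,0],"turn": 0},{"linear": [0,0,0],"turn": 0},{"linear": [0,0,0],"turn": 0},{"linear": [0,0,0],"turn": 0}])

```text
t: 9.55
ee_pos: [619.8, 227.6, 248.3]
orientation: [-2.011, -2.412, 0.002]
ft_force: [-0.1, 0.3, -0.4]
width: 87.9
grasp_force: 0.0
```

```bash
python3 - <<'E'
from h import *
import pickle
B=grab('wrist');A=pickle.load(open('A.pkl','rb'));pickle.dump(B,open('B.pkl','wb'))
O=np.zeros((600,800,3),np.uint8)
for i,d in enumerate((A,B)):
    p=proj(d,[[503,206.5,116],[515,311,107]]);print(p)
    c=np.maximum(p.mean(0)-[66,100],0).astype(int);print('off',c)
    k=cv2.resize(d['frame'][c[1]:c[1]+200,c[0]:c[0]+133],None,fx=3,fy=3,interpolation=cv2.INTER_CUBIC)
    O[:k.shape[0],400*i:400*i+k.shape[1]]=k
cv2.imwrite('pics/c3.png',O)
E
```

```text
[[488.23170681 232.28393505]
 [548.13124252  81.61859494]]
off [452  56]
[[153.5542522  231.71984077]
 [187.21411352  81.09311072]]
off [104  56]
```

View pics/c3.png

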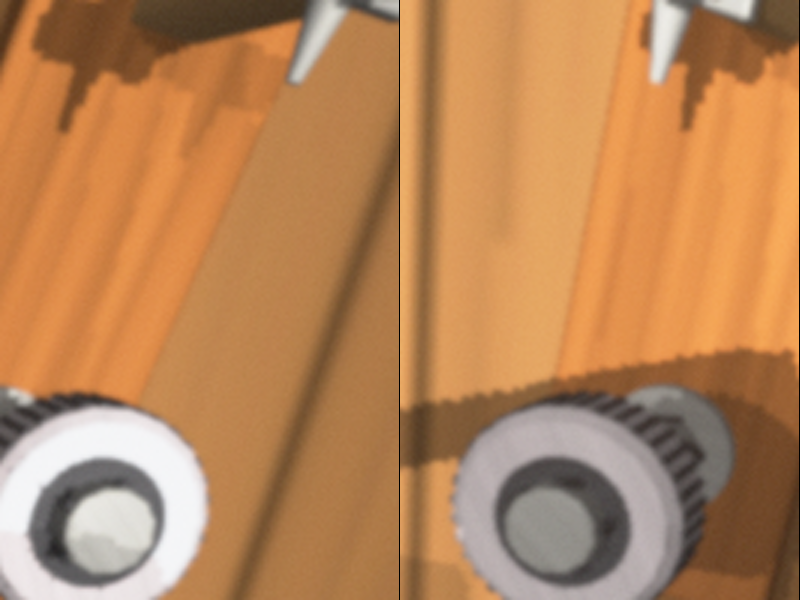

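The left view has the tip at crop (292,83), the rod top at (110,530) and the ring centre at (97,521). The right view has them at (656,83), (551,531) and (563,522).

```bash
python3 - <<'E'
from h import *
import pickle
A=pickle.load(open('A.pkl','rb'));B=pickle.load(open('B.pkl','rb'))
for n,a,b in(('rod',(110,530),(151,531)),('ring',(97,521),(163,522)),('tip',(292,83),(256,83))):
    print(n,*tri([ray(A,np.array(a)/3+[452,56]),ray(B,np.array(b)/3+[104,56])]))
E
```

```text
rod [503.53835554 205.94225331 115.8881552 ] [np.float64(0.3183947656264402), np.float64(0.3183947656264633)]
ring [503.40959469 206.01198215 108.23097556] [np.float64(0.32384689766883556), np.float64(0.32384689766886704)]
tip [516.3824479  309.8304839  106.70354125] [np.float64(0.15781392512482145), np.float64(0.15781392512467649)]
```

The rod top measures 115.9 mm against a true 116, the collar face 108.2 mm and the tip 106.7 mm. The 1.5 mm difference is well inside ±6 mm, and the arm is clear of everything.

```bash
python3 -c "
from workcell import ctrl
print(ctrl.close_job())"
```

```text
the job is handed in; nothing more can be done
None
```

I set the gauge-stand collar about 1.5 mm above the pointer tip by my measurement (limit ±6 mm), released it and backed the arm clear; I kept the arm off the pointer and the spare collar, and the job is handed in, though no verdict came back.

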